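# Index the die turret two stations through its guard slot

## Task

On the leather-craft bench stand two green die-turret bases, one square and one round. Reach down through the slot in the square base's cover and push its six-toothed star wheel clockwise (seen from above) by two teeth, one tooth at a time, letting it click home after each, then come out clear. Leave the star wheel of the round base where it is.

Things in the scene. Friction and masses are not known exactly. Their poses are not given: they have to be found in the camera images.
- square_base: fixed dark green turret base, square, 230 x 230 mm, flat cover (4 mm sheet) 65 mm above the table. Origin: centre of its underside, under the star wheel's vertical hub axis; z up, -x the side towards the robot. Hub, 36 mm wide, stands 4 mm proud of the cover and carries a dark pointer 3 mm high, aimed at the slot at the start. Housing floor 6 mm above the table.
- square_slot (a point): centre of the slot in the square base's cover, at cover height, 66 mm from the hub towards -x; axes as the base. Slot 46 mm along x, 150 mm along y. In every click position one tooth lies across its middle. Shut fingers go in at about y = -45 mm, tips 25 to 45 mm below the cover, and push the tooth to +y (brass chevrons); ending with their middle at y = 30 to 55 mm moves one tooth.
- square_star (a joint): clockwise turn of the square base's steel star wheel, rad, 0 at the start. Six teeth, 1.047 rad apart, each 12 mm wide, from 34 to 96 mm out from the hub axis, 20 to 50 mm above the table. A spring click holds it at every tooth: a push at the slot takes 4 to 8 N and past half way it snaps on to the next click once free. It turns both ways; pointer turns with it.
- round_star (a joint): the same for the other base, the bystander: round, 250 mm across, 65 mm high, same green, same slot and star wheel, fixed about 0.4 m to one side of the square one. 0 at the start; to be left there.

How it is judged:
By the outcome, as a careful person would: the job done as asked, in the order asked, and still so for the second after the job is handed in, with the robot touching nothing.
It also fails if it takes over 40 s, if anything falls off the work surface, if the arm or the gripper's body presses on something with over 40 N, if the wrist force passes 120 N, or if a joint passes its speed limit or range.

## Robot

A 6-joint arm with a two-finger parallel gripper is mounted at the origin on the work surface. World frame = base frame: x ahead of the robot, y to its left, z up, the work surface at z = 0. Lengths are in m, angles in rad, forces in N, time in s.
With the tool pointing down it reaches from about 0.3 to 0.875 m from the base axis. Payload 6.4 kg.
Tool frame: the origin (TCP) lies midway between the tips of the shut fingers; the grasp point (between the pads) lies 19 mm behind it (ctrl.pinch_z is the distance from the TCP to the grasp point, in m); z points along the fingers, y is the line along which they close (so a half turn about z gives the same grasp; the last joint's range is limited). The gripper opens to 85 mm and grips with 20 to 120 N. Pads are 22 mm wide; open, the fingers measure 114 mm over their backs; the gripper's body (76 mm by 85 mm) begins 54 mm behind the grasp point. The pads swing forward as they close: fully open they stand 13 mm farther back than shut.
Start: joints at [-1.319, 0.181, 1.607, -0, 1.354, -0.206], TCP at [0.254, -0.516, 0.231] pointing down, gripper open.
Joint ranges: [-2.99, 2.99], [-0.89, 2.07], [0.3, 2.58], [-1.14, 4.28], [0, 2.63], [-3.12, 3.12]. Speed limits (rad/s): [2.57, 2.57, 3.01, 3.14, 3.14, 3.14].

## Interface

Orientations are given as a unit quaternion [w, x, y, z].
In Python, from bench import ctrl gives the robot as it stands.
- The arm moves only by the tool apply_moves, never from a script. Its argument "moves" is a list of rows, each an object with "jaw": the opening, from 0 (shut) to 1 (fully open); "offset": the shift along the tool's x, y, z in mm, a list of three; "rot": the turn, a rotation vector about the tool's x, y, z in degrees, a list of three. In form: [{"jaw": jaw, "offset": [dx, dy, dz], "rot": [ax, ay, az]}, ...]. A call has exactly 5 rows; each row shifts and turns the commanded pose from where the row before left it, along the tool's axes as they then stand; what a row does not reach is not made up. A row lasts 1/8 s, in which the tool goes at most 62.5 mm and 10.7 degrees, less where a joint would pass 70% of its speed; a pose out of reach is approached as far as the arm can. A call is refused whole if a number of a shift passes 62.5 or a number of a turn 10.7, either way. A call with a gripper value outside its range is refused whole. The fingers move at their own pace and stop on an object; the grip force is fixed at half the most. Time passes only in rows, so rows that do not move let the fingers close, or fill a call up. It gives the time, the measured TCP pose, the force, the opening and the grip force at its end, in the units of the state.
- ctrl.get_obs(): the state, without advancing time (a new reading comes with each control period).
- ctrl.camera(name): name is "scene" or "top" or "wrist"; returns (picture, depth): 384x512x3 uint8, red, green, blue; 384x512 float32, m along the optical axis (not along the pixel's ray), 0 where there is no reading.
- ctrl.camera_params(name): a dict with "K" (3x3 intrinsics, pixels), "cam_to_world" (4x4, takes a point from camera to world coordinates); the wrist camera has in their place "mount" (4x4, takes a point from camera to tool coordinates, whose origin is the TCP and whose axes are the flange's). Camera axes: x right, y down, z forward; pixel columns grow to the right and rows downward; lengths in m; the calibration is good to about 2 mm. A picture is of the moment at which its call begins: read the wrist's pose just before it. camera_params takes no time and is no camera call.
- ctrl.hand_in(): hands the job in; it is judged then, once.
Trained networks look in the newest picture that a camera, given by its name, has taken for a name from the list of things; names that differ only in an ending like _2 or _b are one class to them, and where a whole thing is asked for, a point or a joint stands for the part that bears it (a point fixed in the world has none). Each returns a list of dicts, best first, with "score" (0 to 1); they miss things now and then, are a little off and sometimes report something else, mostly with a low value. They report only what shows in the picture. A call takes as long as a camera call.
- ctrl.outline_of(camera, target): "region" (384x512 bool, what is visible of it) and "position" ([column, row] in pixels, amid what is visible of it).
The state is a dict: "time_s": time; "q": joint angles; "dq": joint speeds; "joint_efforts": joint torques, N m; "eef_pos": TCP position; "eef_rot": TCP orientation; "wrist_force": force on the tool from outside, world axes, zero at the start; "torque": the same for the moment, N m; "opening": opening from 0.0 (shut) to 1.0 (fully open); "grasp_force": force on a finger pad.
Only numpy, scipy, OpenCV 4.12 (cv2) and the standard library are available. Lean on these libraries where they do the work, as an engineer would, in place of code of your own. Each camera call takes 0.05 s, during which the arm holds its last target. There are 200 camera calls.

## Working session

There is one attempt and no reset: what is moved stays moved. The work goes in short steps, Python scripts to look and compute and a tool call to move; the robot and the scene stay as the last step left them, time stands still between calls to the robot, and variables do not carry over. Pictures are saved under pics/ and viewed, at most 10 in all, crops included, and the job is handed in when it is done.

Besides the shell and the picture viewer there is one more tool, called after "Call:" as name([rows], argument=value, ...), one row to a line, values as JSON. apply_moves: Moves the arm, as the interface text tells. Its arguments: {"type":"object","properties":{"moves":{"type":"array"}},"required":["moves"]}

```bash
mkdir -p pics; python3 - <<'E'
from bench import ctrl
import cv2,numpy as np
o=ctrl.get_obs();print(o['time_s'],o['eef_pos'],o['eef_rot'],o['opening'])
ims=[]
for n in("scene","top"):
    p,d=ctrl.camera(n);np.savez(f'{n}.npz',p=p,d=d);ims.append(p[:,:,::-1])
    P=ctrl.camera_params(n);K=P['K'];T=P['cam_to_world'];print(n,T.round(3).tolist())
    for t in("square_base","round_star","square_star"):
        for r in ctrl.outline_of(n,t)[:3]:
            m=r['region']&(d>0);v,u=np.nonzero(m);z=d[m]
            c=np.stack([(u-K[0][2])*z/K[0][0],(v-K[1][2])*z/K[1][1],z,np.ones_like(z)])
            w=(T@c)[:3]
            print(n,t,round(r['score'],2),r['position'],m.sum(),np.median(w,1).round(3),w.min(1).round(3),w.max(1).round(3))
cv2.imwrite('pics/a.png',cv2.resize(np.vstack(ims),None,fx=.78,fy=.78));cv2.imwrite('pics/top.png',cv2.resize(ims[1],(800,600)))
E
```

```text
0.0 [ 0.25403273 -0.51524351  0.23038443] [-8.56473724e-04  9.73915503e-01  2.26909366e-01 -4.13990350e-06] 0.9929374250690108
scene [[-0.639, 0.466, -0.611, 1.112], [0.769, 0.377, -0.517, 0.44], [-0.011, -0.801, -0.599, 0.605], [0.0, 0.0, 0.0, 1.0]]
scene square_base 0.86 [358.5, 261.4] 13726 [0.615 0.243 0.064] [ 0.366  0.048 -0.002] [0.706 0.365 0.073]
scene round_star 0.73 [200.6, 159.3] 222 [ 0.56  -0.217  0.066] [ 0.457 -0.271  0.013] [ 0.596 -0.187  0.073]
scene square_star 0.53 [364.6, 244.0] 282 [0.562 0.223 0.069] [0.474 0.202 0.038] [0.586 0.244 0.073]
top [[0.002, -0.985, 0.175, 0.475], [-1.0, -0.001, 0.007, -0.008], [-0.006, -0.175, -0.984, 0.708], [0.0, 0.0, 0.0, 1.0]]
top square_base 0.58 [124.8, 207.3] 16771 [0.561 0.226 0.065] [ 0.429  0.089 -0.002] [0.705 0.402 0.074]
top round_star 0.59 [371.7, 217.0] 633 [ 0.549 -0.219  0.067] [ 0.489 -0.299  0.023] [ 0.592 -0.205  0.075]
top square_star 0.8 [128.5, 228.3] 740 [0.525 0.219 0.052] [0.481 0.148 0.007] [0.585 0.295 0.074]
```

View pics/top.png

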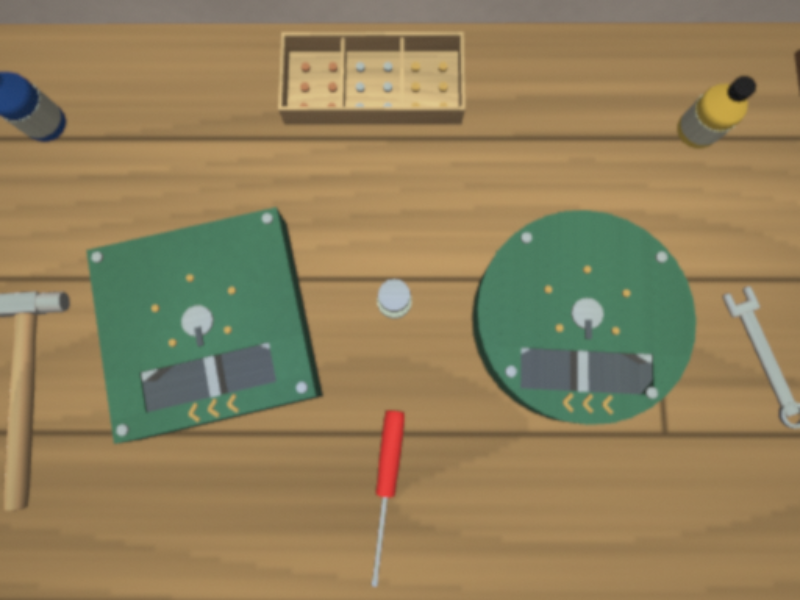

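View pics/a.png

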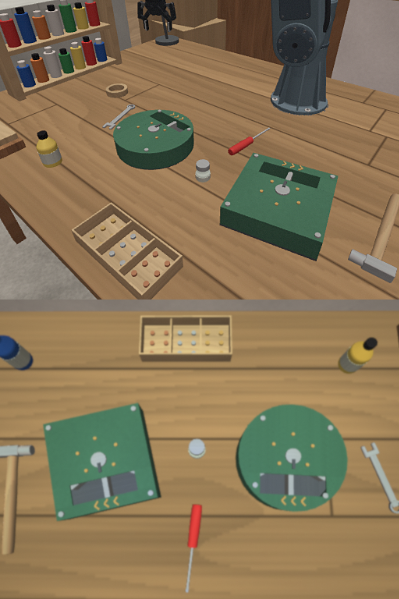

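The top view shows the square base on the left: hub at about (197,320) and slot centre at about (209,377) of 800x600. Its chevrons point left (+y), and the base is yawed by about +15°. Next I compute its pose.

```bash
cat > h.py <<'E'
import numpy as np
def world(T,K,u,v,z):
    r=T[:3,:3]@np.array([(u-K[0][2])/K[0][0],(v-K[1][2])/K[1][1],1]);o=T[:3,3]
    return o+r*(z-o[2])/r[2]
E
python3 - <<'E'
from bench import ctrl
import numpy as np,cv2
from h import world
d=np.load('top.npz');z=d['d'];p=d['p'];P=ctrl.camera_params('top');K=np.array(P['K']);T=np.array(P['cam_to_world'])
v,u=np.mgrid[:384,:512];c=np.stack([(u-K[0,2])*z/K[0,0],(v-K[1,2])*z/K[1,1],z,np.ones_like(z)])
w=np.einsum('ij,jab->iab',T,c)[:3]
m=(z>0)&(abs(w[2]-.065)<.006)&(w[1]>.05)&(w[1]<.40)&(w[0]>.38)&(w[0]<.75)
n,l,s,_=cv2.connectedComponentsWithStats(m.astype('uint8'));k=1+s[1:,4].argmax();m=l==k
print(cv2.minAreaRect((w[:2,m].T*1000).astype(np.float32)))
k=.64
for nm,a,b,h in[('hub',197,320,.069),('slotA',142,392,.065),('chev',213,407,.065),('s1',141,375,.065),('s2',270,345,.065),('s3',275,379,.065),('s4',148,411,.065)]:
    print(nm,world(T,K,a*k,b*k,h).round(4))
E
```

```text
((567.4404907226562, 226.99282836914062), (230.94650268554688, 230.89181518554688), 13.38047981262207)
hub [0.5665 0.2257 0.069 ]
slotA [0.4847 0.2843 0.065 ]
chev [0.4682 0.2028 0.065 ]
s1 [0.5038 0.287  0.065 ]
s2 [0.5382 0.1414 0.065 ]
s3 [0.4996 0.1341 0.065 ]
s4 [0.4636 0.2758 0.065 ]
```

Call:
apply_moves([
  {"jaw": 0, "offset": [0, 0, 0], "rot": [0, 0, 0]},
  {"jaw": 0, "offset": [0, 0, 0], "rot": [0, 0, 5]},
  {"jaw": 0, "offset": [0, 0, 0], "rot": [0, 0, 5]},
  {"jaw": 0, "offset": [0, 0, 0], "rot": [0, 0, 0]},
  {"jaw": 0, "offset": [0, 0, 0], "rot": [0, 0, 0]},
])

```text
time_s: 1.02
eef_pos: [0.2541, -0.5158, 0.2313]
eef_rot: [0.0, 0.99, 0.142, -0.0]
wrist_force: [-0.2, -0.1, 0.2]
opening: 0.001
grasp_force: 0.0
```

Call:
apply_moves([
  {"jaw": 0, "offset": [0, 0, 0], "rot": [0, 0, 3]},
  {"jaw": 0, "offset": [26, -38, 0], "rot": [0, 0, 0]},
  {"jaw": 0, "offset": [26, -38, 0], "rot": [0, 0, 0]},
  {"jaw": 0, "offset": [26, -38, 0], "rot": [0, 0, 0]},
  {"jaw": 0, "offset": [26, -38, 0], "rot": [0, 0, 0]},
])

```text
time_s: 1.65
eef_pos: [0.321, -0.3427, 0.2314]
eef_rot: [0.0, 0.993, 0.116, 0.0]
wrist_force: [-0.1, -0.4, 0.3]
opening: 0.0
grasp_force: 0.0
```

Call:
apply_moves([
  {"jaw": 0, "offset": [27, -40, 0], "rot": [0, 0, 0]},
  {"jaw": 0, "offset": [27, -40, 0], "rot": [0, 0, 0]},
  {"jaw": 0, "offset": [27, -40, 0], "rot": [0, 0, 0]},
  {"jaw": 0, "offset": [27, -40, 0], "rot": [0, 0, 0]},
  {"jaw": 0, "offset": [27, -40, 0], "rot": [0, 0, 0]},
])

```text
time_s: 2.28
eef_pos: [0.4067, -0.117, 0.2317]
eef_rot: [0.0, 0.993, 0.116, 0.0]
wrist_force: [1.2, -0.5, 0.3]
opening: -0.004
grasp_force: 0.0
```

Call:
apply_moves([
  {"jaw": 0, "offset": [35, -52, 0], "rot": [0, 0, 0]},
  {"jaw": 0, "offset": [35, -52, 0], "rot": [0, 0, 0]},
  {"jaw": 0, "offset": [35, -52, 0], "rot": [0, 0, 0]},
  {"jaw": 0, "offset": [35, -52, 0], "rot": [0, 0, 0]},
  {"jaw": 0, "offset": [30, -45, 50], "rot": [0, 0, 0]},
])

```text
time_s: 2.9
eef_pos: [0.5143, 0.1613, 0.1922]
eef_rot: [0.0, 0.993, 0.117, 0.005]
wrist_force: [1.3, 0.4, 0.1]
opening: 0.002
grasp_force: 0.0
```

```bash
python3 - <<'E'
from bench import ctrl
import numpy as np,cv2
from scipy.spatial.transform import Rotation as R
o=ctrl.get_obs();print(o['time_s'],o['eef_pos'])
p,d=ctrl.camera('wrist');P=ctrl.camera_params('wrist');K=np.array(P['K'])
T=np.eye(4);T[:3,:3]=R.from_quat(np.roll(o['eef_rot'],-1)).as_matrix();T[:3,3]=o['eef_pos'];T=T@P['mount']
v,u=np.mgrid[:384,:512];w=np.einsum('ij,jab->iab',T,np.stack([(u-K[0,2])*d/K[0,0],(v-K[1,2])*d/K[1,1],d,np.ones_like(d)]))[:3]
b=np.radians(13.4);x=w[0]-.5028;y=w[1]-.2117
bx=x*np.cos(b)+y*np.sin(b);by=-x*np.sin(b)+y*np.cos(b)
m=(d>0)&(w[2]<.056)&(abs(bx)<.05)&(abs(by)<.1)
print('slot pts base frame',m.sum(),[np.percentile(a[m]*1000,[1,50,99]).round(1) for a in(bx,by,w[2])])
t=m&(w[2]>.045)&(abs(bx)<.015);print('tooth',t.sum(),np.percentile(by[t]*1000,[2,50,98]))
cv2.imwrite('pics/w1.png',p[:,:,::-1])
E
```

```text
2.9 [0.51431692 0.16134879 0.19215581]
slot pts base frame 8253 [array([-43.3, -14.9,  16.9]), array([-77.9,   2. ,  97.9]), array([ 3.6,  5.3, 49.9])]
tooth 433 [-6.09725023 -0.2062734   5.7599217 ]
```

View pics/w1.png

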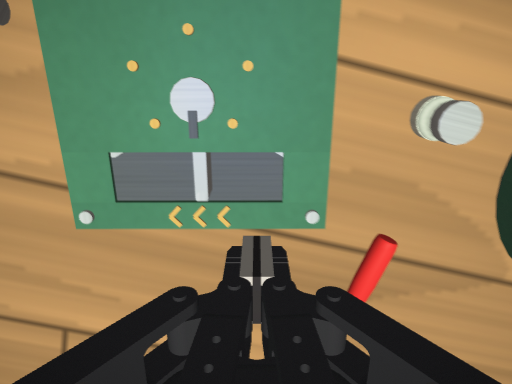

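The wrist view shows the tooth mid-slot at (200,177), with its centre within 1 mm of the slot centre I computed. The fingertips are at (257,240). Next: descend.

Call:
apply_moves([
  {"jaw": 0, "offset": [0, 0, 0], "rot": [0, 0, 0]},
  {"jaw": 0, "offset": [0, 0, 50], "rot": [0, 0, 0]},
  {"jaw": 0, "offset": [0, 0, 30], "rot": [0, 0, 0]},
  {"jaw": 0, "offset": [0, 0, 10], "rot": [0, 0, 0]},
  {"jaw": 0, "offset": [0, 0, 0], "rot": [0, 0, 0]},
])

```text
time_s: 3.58
eef_pos: [0.5113, 0.1577, 0.0998]
eef_rot: [0.0, 0.993, 0.115, 0.0]
wrist_force: [0.1, 0.5, 0.1]
opening: 0.002
grasp_force: 0.0
```

Call:
apply_moves([
  {"jaw": 0, "offset": [4, -9, 0], "rot": [0, 0, 0]},
  {"jaw": 0, "offset": [0, 0, 20], "rot": [0, 0, 0]},
  {"jaw": 0, "offset": [0, 0, 25], "rot": [0, 0, 0]},
  {"jaw": 0, "offset": [0, 0, 25], "rot": [0, 0, 0]},
  {"jaw": 0, "offset": [0, 0, 0], "rot": [0, 0, 0]},
])

```text
time_s: 4.2
eef_pos: [0.5119, 0.1685, 0.0284]
eef_rot: [-0.0, 0.993, 0.115, -0.001]
wrist_force: [-0.4, 0.3, 0.4]
opening: 0.002
grasp_force: 0.0
```

Call:
apply_moves([
  {"jaw": 0, "offset": [0, -15, 0], "rot": [0, 0, 0]},
  {"jaw": 0, "offset": [0, -10, 0], "rot": [0, 0, 0]},
  {"jaw": 0, "offset": [0, -10, 0], "rot": [0, 0, 0]},
  {"jaw": 0, "offset": [0, -10, 0], "rot": [0, 0, 0]},
  {"jaw": 0, "offset": [0, -10, 0], "rot": [0, 0, 0]},
])

```text
time_s: 4.82
eef_pos: [0.5014, 0.2217, 0.0301]
eef_rot: [0.001, 0.993, 0.115, 0.002]
wrist_force: [2.5, -4.8, 0.6]
opening: 0.001
grasp_force: 1.8
```

Call:
apply_moves([
  {"jaw": 0, "offset": [0, -10, 0], "rot": [0, 0, 0]},
  {"jaw": 0, "offset": [0, -10, 0], "rot": [0, 0, 0]},
  {"jaw": 0, "offset": [0, -10, 0], "rot": [0, 0, 0]},
  {"jaw": 0, "offset": [0, -3, 0], "rot": [0, 0, 0]},
  {"jaw": 0, "offset": [0, 0, 0], "rot": [0, 0, 0]},
])

```text
time_s: 5.45
eef_pos: [0.4923, 0.254, 0.0288]
eef_rot: [0.0, 0.993, 0.115, -0.0]
wrist_force: [0.2, 0.5, 0.3]
opening: -0.001
grasp_force: 0.0
```

Call:
apply_moves([
  {"jaw": 0, "offset": [0, 0, -25], "rot": [0, 0, 0]},
  {"jaw": 0, "offset": [0, 0, -30], "rot": [0, 0, 0]},
  {"jaw": 0, "offset": [0, 0, -25], "rot": [0, 0, 0]},
  {"jaw": 0, "offset": [0, 0, 0], "rot": [0, 0, 0]},
  {"jaw": 0, "offset": [0, 0, 0], "rot": [0, 0, 0]},
])

```text
time_s: 6.08
eef_pos: [0.4919, 0.2534, 0.1079]
eef_rot: [0.0, 0.993, 0.115, -0.001]
wrist_force: [-0.3, -0.7, -0.1]
opening: 0.001
grasp_force: 0.0
```

```bash
python3 - <<'E'
from bench import ctrl
import cv2
o=ctrl.get_obs();print(o['time_s'],o['eef_pos'])
p,d=ctrl.camera('wrist');q,_=ctrl.camera('top')
import numpy as np
cv2.imwrite('pics/w2.png',np.hstack([cv2.resize(p,(400,300)),cv2.resize(q[100:295,20:280],(400,300))])[:,:,::-1])
E
```

```text
6.075 [0.49189413 0.25336238 0.10793814]
```

View pics/w2.png

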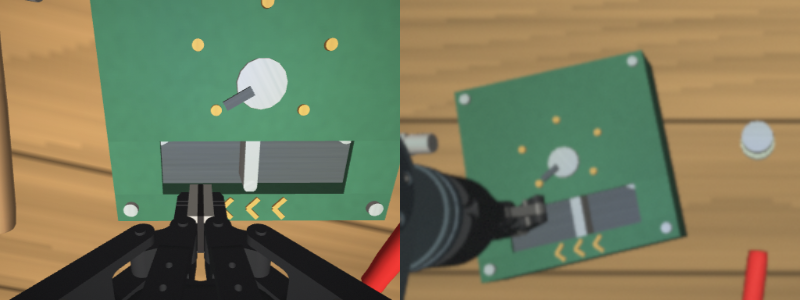

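The pointer has turned one click clockwise: it now aims at the first brass dot at (217,110), and the next tooth is centred in the slot at (250,165). Next: go back and make the second push.

Call:
apply_moves([
  {"jaw": 0, "offset": [0, 25, 0], "rot": [0, 0, 0]},
  {"jaw": 0, "offset": [0, 38, 0], "rot": [0, 0, 0]},
  {"jaw": 0, "offset": [0, 25, 0], "rot": [0, 0, 0]},
  {"jaw": 0, "offset": [0, 0, 0], "rot": [0, 0, 0]},
  {"jaw": 0, "offset": [0, 0, 10], "rot": [0, 0, 0]},
])

```text
time_s: 6.8
eef_pos: [0.5127, 0.1685, 0.0985]
eef_rot: [-0.0, 0.993, 0.115, 0.0]
wrist_force: [0.3, 0.3, 0.2]
opening: 0.001
grasp_force: 0.0
```

Call:
apply_moves([
  {"jaw": 0, "offset": [0, 0, 20], "rot": [0, 0, 0]},
  {"jaw": 0, "offset": [0, 0, 25], "rot": [0, 0, 0]},
  {"jaw": 0, "offset": [0, 0, 23], "rot": [0, 0, 0]},
  {"jaw": 0, "offset": [0, 0, 0], "rot": [0, 0, 0]},
  {"jaw": 0, "offset": [0, 0, 0], "rot": [0, 0, 0]},
])

```text
time_s: 7.42
eef_pos: [0.5126, 0.1687, 0.0311]
eef_rot: [-0.0, 0.993, 0.116, 0.0]
wrist_force: [0.4, 1.2, -0.6]
opening: 0.001
grasp_force: 0.0
```

Call:
apply_moves([
  {"jaw": 0, "offset": [0, -15, 0], "rot": [0, 0, 0]},
  {"jaw": 0, "offset": [0, -10, 0], "rot": [0, 0, 0]},
  {"jaw": 0, "offset": [0, -10, 0], "rot": [0, 0, 0]},
  {"jaw": 0, "offset": [0, -10, 0], "rot": [0, 0, 0]},
  {"jaw": 0, "offset": [0, -10, 0], "rot": [0, 0, 0]},
])

```text
time_s: 8.05
eef_pos: [0.5011, 0.2215, 0.0316]
eef_rot: [0.001, 0.993, 0.115, 0.001]
wrist_force: [1.8, -4.3, 0.5]
opening: -0.001
grasp_force: 1.9
```

Call:
apply_moves([
  {"jaw": 0, "offset": [0, -10, 0], "rot": [0, 0, 0]},
  {"jaw": 0, "offset": [0, -10, 0], "rot": [0, 0, 0]},
  {"jaw": 0, "offset": [0, -10, 0], "rot": [0, 0, 0]},
  {"jaw": 0, "offset": [0, -3, 0], "rot": [0, 0, 0]},
  {"jaw": 0, "offset": [0, 0, 0], "rot": [0, 0, 0]},
])

```text
time_s: 8.68
eef_pos: [0.4923, 0.254, 0.0308]
eef_rot: [0.0, 0.993, 0.115, -0.0]
wrist_force: [-0.9, 0.3, -0.1]
opening: 0.002
grasp_force: 0.0
```

Call:
apply_moves([
  {"jaw": 0, "offset": [0, 0, -25], "rot": [0, 0, 0]},
  {"jaw": 0, "offset": [0, 0, -30], "rot": [0, 0, 0]},
  {"jaw": 0, "offset": [0, 0, -40], "rot": [0, 0, 0]},
  {"jaw": 0, "offset": [0, 0, -40], "rot": [0, 0, 0]},
  {"jaw": 0, "offset": [0, 0, 0], "rot": [0, 0, 0]},
])

```text
time_s: 9.3
eef_pos: [0.4951, 0.2541, 0.1698]
eef_rot: [-0.001, 0.993, 0.115, 0.004]
wrist_force: [0.9, -0.5, 0.2]
opening: -0.001
grasp_force: 0.0
```

```bash
python3 - <<'E'
from bench import ctrl
import cv2,numpy as np
o=ctrl.get_obs();print(o['time_s'],o['eef_pos'])
p,d=ctrl.camera('wrist');q,_=ctrl.camera('top')
cv2.imwrite('pics/w3.png',np.hstack([cv2.resize(p,(400,300)),cv2.resize(q,(400,300))])[:,:,::-1])
E
```

```text
9.3 [0.4950626  0.25412684 0.16984083]
```

View pics/w3.png

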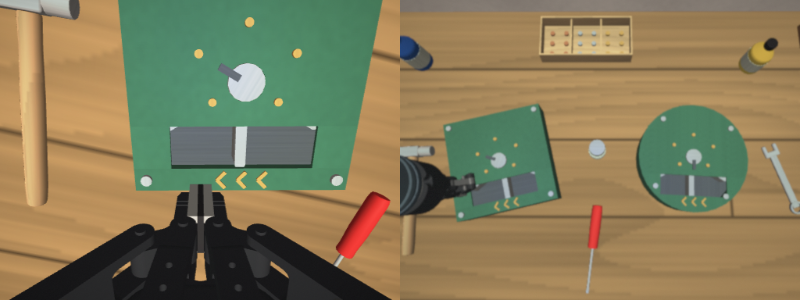

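The pointer is now two clicks clockwise: it aims up-left, at (230,72), and a tooth is centred in the slot. The round base's pointer still aims at its slot, and the gripper is clear.

Call:
apply_moves([
  {"jaw": 0, "offset": [0, 0, 0], "rot": [0, 0, 0]},
  {"jaw": 0, "offset": [0, 0, 0], "rot": [0, 0, 0]},
  {"jaw": 0, "offset": [0, 0, 0], "rot": [0, 0, 0]},
  {"jaw": 0, "offset": [0, 0, 0], "rot": [0, 0, 0]},
  {"jaw": 0, "offset": [0, 0, 0], "rot": [0, 0, 0]},
])

```text
time_s: 10.02
eef_pos: [0.4924, 0.2537, 0.1658]
eef_rot: [0.0, 0.993, 0.115, -0.0]
wrist_force: [0.4, -0.2, 1.1]
opening: 0.001
grasp_force: 0.0
```

```bash
python3 -c "
from bench import ctrl
print(ctrl.hand_in())"
```

```text
the job is handed in; nothing more can be done
None
```

The square base's star wheel was pushed two teeth clockwise, one click at a time, the round base's was left alone, the gripper is clear, and the job was handed in at about 10 s (no verdict returned).

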